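Clamp the block that matches the model in the gluing jig

TASK

One pattern piece stands on the cardboard model board: take the block of the same shape from the stock rack, and leave the other blocks, the pattern pieces and the clutter where they are. The rack leaves room only at a block's long sides and the jig only at its ends, so stand the block on the open bench, let go, and take it again by its ends. Lower it right way up onto the floor of the gluing jig's channel without dropping it, then slide the jig's jaw along until the block is held snugly, without play, between the jaw and the end fence, and let go.

Things in the scene. Friction and masses are not known exactly. Their poses are not given: they have to be found in the camera images.
- block_step: Stock block of plain pine, 64 mm long (its x) by 42 mm wide (its y); stepped: one half of its length (its +x half) stands 44 mm high, the other half only 26 mm. Its lowest 26 mm are a full 64 x 42 mm slab. Origin: centre of its underside; z up. One of three loose blocks (70 g) standing right way up in the rack, in any order.
- pattern_step: Pattern piece, the twin of block_step: same pine, shape and size (stepped: one half of its length (its +x half) stands 44 mm high, the other half only 26 mm). Origin: centre of its underside. Stands either on the cardboard model board or, as a spare, in the grey plastic tray. Not to be moved.
- block_castle: Stock block of plain pine, 64 mm long (its x) by 42 mm wide (its y); battlement: 44 mm high at both ends (each end piece 19 mm long), with a 26 mm wide gap across the middle down to 26 mm height. Its lowest 26 mm are a full 64 x 42 mm slab. Origin: centre of its underside; z up. One of three loose blocks (70 g) standing right way up in the rack, in any order.
- pattern_castle: Pattern piece, the twin of block_castle: same pine, shape and size (battlement: 44 mm high at both ends (each end piece 19 mm long), with a 26 mm wide gap across the middle down to 26 mm height). Origin: centre of its underside. Stands either on the cardboard model board or, as a spare, in the grey plastic tray. Not to be moved.
- block_tower: Stock block of plain pine, 64 mm long (its x) by 42 mm wide (its y); tower: a 26 mm high slab with a round stub 32 mm in diameter on its middle, 44 mm high in all. Its lowest 26 mm are a full 64 x 42 mm slab. Origin: centre of its underside; z up. One of three loose blocks (70 g) standing right way up in the rack, in any order.
- pattern_tower: Pattern piece, the twin of block_tower: same pine, shape and size (tower: a 26 mm high slab with a round stub 32 mm in diameter on its middle, 44 mm high in all). Origin: centre of its underside. Stands either on the cardboard model board or, as a spare, in the grey plastic tray. Not to be moved.
- rack: Wooden stock rack fixed to the bench, 88 mm (x) by 262 mm (y), floor 8 mm thick. Two 9 mm thick rails along y, 70 mm apart inside, tops 52 mm above the bench, hem the blocks' ends with 3 mm to spare; the blocks' long sides are free, 80 mm from block to block (38 mm gaps). The blocks stand on the floor with their length along the rack's x. Origin: centre of its underside; z up.
- jig: Plywood gluing jig fixed to the bench, 84 mm (x) by 232 mm (y). A channel open at the top runs along its y: 48 mm wide (x from -24 to 24 mm), floor 12 mm above the bench, side walls 10 mm thick with tops 58 mm above the bench. End fence across the channel at the -y end, its inner face at y = -95 mm, top 58 mm. The jaw slides in the channel from the +y end. Origin: centre of its underside; z up.
- jaw (a joint): Travel of the jig's sliding jaw along the jig's -y, towards the end fence, in m: its clamping face is at jig y = 0.075 - value. Starts between 0 and 0.03; end stop at 0.115. 0.106 is where the face meets a 64 mm block lying against the fence. It drags with about 2 N and stays where it is left.
- jaw_grip (a point): Middle of the upright wooden grip fin on top of the jaw: fin 16 mm thick along the jig's y (the direction of travel), 36 mm wide along the jig's x, from 56 to 110 mm above the bench; this point is 86 mm above the bench, 15 mm behind the jaw's clamping face. The jaw's body below it is 44 mm wide, 30 mm long, top 56 mm.
- board: Cardboard model board fixed to the bench, 150 (x) by 200 (y) by 5 mm, with two black posts (28 mm thick, top 50 mm above the bench) at its far corners. Exactly one pattern piece stands on it. Origin: centre of its underside; z up.
- tray: Flat grey plastic scrap tray fixed to the bench, 130 (x) by 210 (y) mm, walls 22 mm high, floor 5 mm; the two spare pattern pieces stand in it. Origin: centre of its underside; z up.
- sanding_block: Cork and wood sanding block, 45 (x) by 90 (y) by 34 mm, loose bystander on the open bench between rack and jig. Origin: centre of its underside; z up.
- offcut: Pine offcut lying flat, 110 (x) by 45 (y) by 20 mm, loose bystander near the robot. Origin: centre of its underside; z up.
- tape: Roll of paper tape lying flat, 90 mm across, 24 mm high, loose bystander near the robot. Origin: centre of its underside; z up.
- glue: White glue bottle, 54 mm across, about 130 mm tall, loose bystander at the bench's left. Origin: centre of its underside; z up.

How it is judged:
On the way:
1. the matching block stands right way up, let go, on the open bench (at bench level, neither in rack nor jig) (((horizontal distance between pattern_step and board below 0.09 m and height (world z) of block_step below 0.007 m and angle between block_step's own z axis and vertical below 0.1 rad and contact force between the fingers and block_step below 0.1 N and linear speed of block_step below 0.03 m/s) or (horizontal distance between pattern_castle and board below 0.09 m and height (world z) of block_castle below 0.007 m and angle between block_castle's own z axis and vertical below 0.1 rad and contact force between the fingers and block_castle below 0.1 N and linear speed of block_castle below 0.03 m/s) or (horizontal distance between pattern_tower and board below 0.09 m and height (world z) of block_tower below 0.007 m and angle between block_tower's own z axis and vertical below 0.1 rad and contact force between the fingers and block_tower below 0.1 N and linear speed of block_tower below 0.03 m/s))), for 0.2 s.
At the end, for the whole second after the job is handed in: The block matching the pattern on the board stands right way up (0.08 rad) on the jig channel's floor (within 3 mm), lengthwise (0.15 rad), against the end fence, the jaw closed on it with under 3 mm play in all (jaw above 0.103); the block is still and let go (((horizontal distance between pattern_step and board below 0.09 m and value of joint jaw above 0.103 m and y of block_step in the frame of jig between -0.068 and -0.058 m and x of block_step in the frame of jig between -0.006 and 0.006 m and z of block_step in the frame of jig below 0.015 m and angle between block_step's own z axis and vertical below 0.08 rad and angle between the x axis of block_step and the y axis of jig, either way round below 0.15 rad and linear speed of block_step below 0.02 m/s and contact force between the fingers and block_step below 0.1 N) or (horizontal distance between pattern_castle and board below 0.09 m and value of joint jaw above 0.103 m and y of block_castle in the frame of jig between -0.068 and -0.058 m and x of block_castle in the frame of jig between -0.006 and 0.006 m and z of block_castle in the frame of jig below 0.015 m and angle between block_castle's own z axis and vertical below 0.08 rad and angle between the x axis of block_castle and the y axis of jig, either way round below 0.15 rad and linear speed of block_castle below 0.02 m/s and contact force between the fingers and block_castle below 0.1 N) or (horizontal distance between pattern_tower and board below 0.09 m and value of joint jaw above 0.103 m and y of block_tower in the frame of jig between -0.068 and -0.058 m and x of block_tower in the frame of jig between -0.006 and 0.006 m and z of block_tower in the frame of jig below 0.015 m and angle between block_tower's own z axis and vertical below 0.08 rad and angle between the x axis of block_tower and the y axis of jig, either way round below 0.15 rad and linear speed of block_tower below 0.02 m/s and contact force between the fingers and block_tower below 0.1 N))); the robot touches nothing.
It fails at once if a stock block that does not match is moved by more than 25 mm ((not (horizontal distance between pattern_step and board below 0.09 m) and distance of block_step from where it was at the start of the episode above 0.025 m) or (not (horizontal distance between pattern_castle and board below 0.09 m) and distance of block_castle from where it was at the start of the episode above 0.025 m) or (not (horizontal distance between pattern_tower and board below 0.09 m) and distance of block_tower from where it was at the start of the episode above 0.025 m)).
It fails at once if a pattern piece is moved by more than 20 mm (distance of any of pattern_step, pattern_castle, pattern_tower from where it was at the start of the episode above 0.02 m).
It fails at once if a bystander (sanding block, offcut, tape, glue) is moved by more than 30 mm (distance of any of sanding_block, offcut, tape, glue from where it was at the start of the episode above 0.03 m).
It fails at once if a block is dropped into the jig: it falls free, faster than 0.35 m/s, more than 3 mm above the channel's floor ((horizontal distance between block_step and jig below 0.11 m and z of block_step in the frame of jig between 0.015 and 0.09 m and linear speed of block_step above 0.35 m/s and contact force between the fingers and block_step below 0.1 N) or (horizontal distance between block_castle and jig below 0.11 m and z of block_castle in the frame of jig between 0.015 and 0.09 m and linear speed of block_castle above 0.35 m/s and contact force between the fingers and block_castle below 0.1 N) or (horizontal distance between block_tower and jig below 0.11 m and z of block_tower in the frame of jig between 0.015 and 0.09 m and linear speed of block_tower above 0.35 m/s and contact force between the fingers and block_tower below 0.1 N)).
It also fails if it takes over 69 s, if anything falls off the work surface, if the arm or the gripper's body presses on something with over 40 N, if the wrist force passes 120 N, or if a joint passes its speed limit or range.

ROBOT

A 7-joint arm with a two-finger parallel gripper is mounted at the origin on the work surface. World frame = base frame: x ahead of the robot, y to its left, z up, the work surface at z = 0. Lengths are in m, angles in rad, forces in N, time in s.
With the tool pointing down it reaches from about 0.425 to 0.95 m from the base axis. Payload 4.7 kg.
Tool frame: the origin (TCP) lies at the very end of the fingers, on their centre line; the grasp point (between the pads) lies 19 mm behind it; y points along the fingers, x is the direction in which the jaws open and shut, and the axes are right-handed (so a half turn about y gives the same grasp; the last joint's range is limited). The gripper opens to 85 mm and grips with 20 to 120 N. Pads are 22 mm wide; open, the fingers measure 114 mm over their backs; the gripper's body (76 mm by 85 mm) begins 54 mm behind the grasp point. The pads swing forward as they close: fully open they stand 13 mm farther back than shut.
Start: joints at [1.108, 0.469, -0.049, 1.532, 0.024, 1.141, -0.082], TCP at [0.284, -0.612, 0.231] pointing down, gripper open.
Joint ranges: [-2.59, 2.59], [-0.33, 1.99], [-1.39, 1.29], [0.1, 2.45], [-1.04, 4.18], [0.21, 1.99], [-2.66, 2.66]. Speed limits (rad/s): [2.57, 2.57, 3.14, 3.14, 3.14, 3.14, 3.14].

INTERFACE

Orientations are given as a unit quaternion [x, y, z, w].
In Python, from workcell import sense, read_camera, job_done gives the robot as it stands.
- The arm moves only by the tool drive_tool, never from a script. Its argument "deltas" is one flat list of numbers, 7 for each row, row after row: the shift along the tool's x, y, z in mm, then the turn, a rotation vector about the tool's x, y, z in degrees, then the finger opening in mm, from 0 to 85.4. A call has exactly 5 rows; each row is the pose to reach, as a shift and turn from the pose measured when the call began, along the tool's axes at that moment; what a row does not reach only later rows make up. A row lasts 1/8 s, in which the tool goes at most 62.5 mm and 10.7 degrees, less where a joint would pass 70% of its speed; a pose out of reach is approached as far as the arm can. A call with a gripper value outside its range is refused whole. The fingers move at their own pace and stop on an object; "force" is the grip in N (left out, the last holds). Time passes only in rows, so rows that repeat a pose let the fingers close, or fill a call up. It gives the time, the measured TCP pose, the force and the opening at its end, in the units of the state.
- sense(): the state, without advancing time (a new reading comes with each control period).
- read_camera(name): name is "scene" or "top" or "wrist"; returns a dict with "image" (420x560x3 uint8, red, green, blue), "vertical_fov" (degrees; the focal length in pixels is half the picture's height over the tangent of half this angle, whatever the lens; pixels are square), "cx", "cy" (the principal point, pixels), "extrinsics" (4x4, takes a point from camera to world coordinates). Camera axes: x right, y up, looking along -z (the intrinsics and any distortion apply to the point x, -y, -z); pixel columns grow to the right and rows downward; lengths in m; the calibration is good to about 2 mm. A picture is of the moment at which its call begins. There is no depth.
- job_done(): hands the job in, once; it reports no verdict.
The state is a dict: "time_s": time; "q": joint angles; "dq": joint speeds; "joint_efforts": joint torques, N m; "tcp_pos": TCP position; "ee_rot": TCP orientation; "force": force on the tool from outside, world axes, zero at the start; "wrist_torque": the same for the moment, N m; "finger_gap": finger opening in m.
Only numpy, scipy, OpenCV 4.12 (cv2) and the standard library are available. Lean on these libraries where they do the work, as an engineer would, in place of code of your own. Each camera call takes 0.05 s, during which the arm holds its last target. There are 200 camera calls.

## Working session

There is one attempt and no reset: what is moved stays moved. The work goes in short steps, Python scripts to look and compute and a tool call to move; the robot and the scene stay as the last step left them, time stands still between calls to the robot, and variables do not carry over. Pictures are saved under pics/ and viewed, about 8 in all and at most 12, crops included, and the job is handed in when it is done.

Besides the shell and the picture viewer there is one more tool, called after ">>>" by a JSON object that holds its "method" and its "body", one argument or row to a line. drive_tool: Moves the arm, as the interface text tells. Its arguments: {"type":"object","properties":{"deltas":{"type":"array","items":{"type":"number"}},"force":{"type":"number"}},"required":["deltas"]}

```bash
mkdir -p pics
cat > h.py <<'E'
import numpy as np, cv2
from workcell import sense, read_camera
def snap(name,fn):
    c=read_camera(name); cv2.imwrite('pics/'+fn,c['image'][:,:,::-1]); np.savez('pics/'+fn[:-4]+'.npz',**c); return c
def ray(c,u,v,z):
    f=210/np.tan(np.radians(float(c['vertical_fov']))/2)
    E=c['extrinsics']; d=E[:3,:3]@np.array([(u-c['cx'])/f,-(v-c['cy'])/f,-1]); o=E[:3,3]
    return o+d*(z-o[2])/d[2]
E
python3 - <<'E'
from h import *
a=snap('top','top1.png');b=snap('scene','scene1.png')
print({k:v for k,v in a.items() if k!='image'});print({k:v for k,v in b.items() if k!='image'})
print(sense())
E
```

```text
{'vertical_fov': 53.727348611355126, 'cx': 281.28431406602465, 'cy': 211.77229221795662, 'extrinsics': array([[ 0.01278994,  0.98062643, -0.19546925,  0.35091023],
       [-0.99979019,  0.00941364, -0.01819207,  0.08324508],
       [-0.01599955,  0.19566092,  0.98054109,  1.03803012],
       [ 0.        ,  0.        ,  0.        ,  1.        ]])}
{'vertical_fov': 50.36542701389684, 'cx': 279.28200890068797, 'cy': 204.19956379768803, 'extrinsics': array([[ 7.13308836e-01, -5.32137173e-01,  4.56092680e-01,
         1.07703668e+00],
       [ 7.00849829e-01,  5.41733979e-01, -4.64040745e-01,
        -4.67240057e-01],
       [-1.47572331e-04,  6.50656841e-01,  7.59371881e-01,
         1.01106728e+00],
       [ 0.00000000e+00,  0.00000000e+00,  0.00000000e+00,
         1.00000000e+00]])}
{'time_s': 0.1, 'q': array([ 1.10811724,  0.46937836, -0.04862069,  1.5335712 ,  0.02411148,
        1.14102426, -0.08230072]), 'dq': array([ 0.00080711, -0.00075693, -0.00188542, -0.00299364, -0.00158486,
        0.00068158, -0.00025439]), 'joint_efforts': array([ 7.09048545e-04, -5.11515749e+01, -4.68637934e-02, -2.38392216e+01,
        1.08254873e-02,  4.38602336e-03,  3.02646390e-05]), 'tcp_pos': array([ 0.28350434, -0.61199113,  0.23035599]), 'ee_rot': array([-0.59556982,  0.38121874, -0.38012603,  0.59621562]), 'force': array([-0.25880516, -0.8341146 ,  0.47551145]), 'wrist_torque': array([0.01771328, 0.01038845, 0.01990717]), 'finger_gap': 0.08523129916479942}
```

View pics/top1.png

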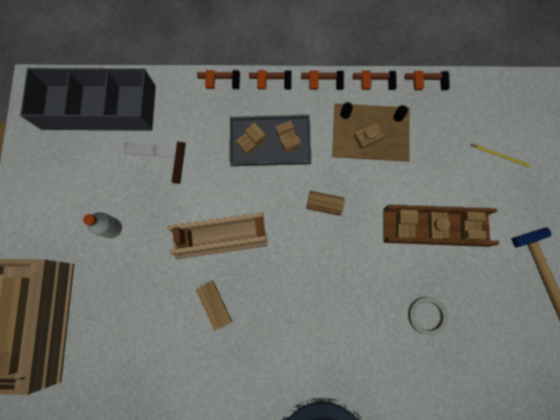

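View pics/scene1.png

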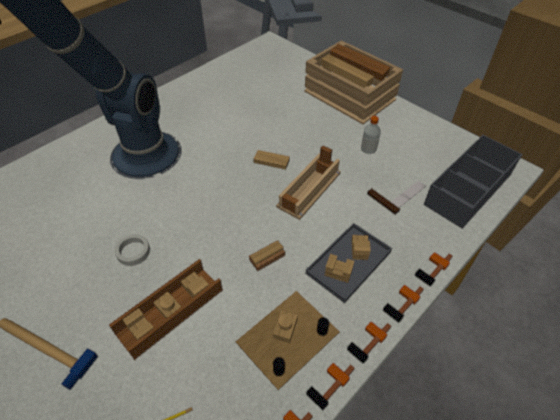

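The board (pattern at about (369,134) in the top view) seems to hold the tower. The middle rack block at (440,225) has a round stub too. The jig is at about (217,235), with its jaw at the left end. I'll enlarge these areas next to check and to read the corners.

Run:
```python
import cv2,numpy as np
im=cv2.imread('pics/top1.png')
def crop(x0,y0,w,h,s):
    c=cv2.resize(im[y0:y0+h,x0:x0+w],None,fx=s,fy=s,interpolation=cv2.INTER_CUBIC)
    c=np.clip(c*1.6,0,255).astype('uint8')
    for x in range((x0+9)//10*10,x0+w,10):
        cv2.line(c,((x-x0)*s,0),((x-x0)*s,4 if x%20 else 10),(0,255,0),1)
        if x%20==0: cv2.putText(c,str(x),((x-x0)*s,20),0,.35,(0,255,0))
    for y in range((y0+9)//10*10,y0+h,10):
        cv2.line(c,(0,(y-y0)*s),(6,(y-y0)*s),(0,255,0),1); cv2.putText(c,str(y),(8,(y-y0)*s+4),0,.35,(0,255,0))
    return c
o=np.vstack([np.hstack([crop(375,195,133,60,4)[:, :532],cv2.resize(crop(330,100,85,75,3),(268,240))]),
 np.hstack([crop(160,200,120,60,5)[:, :600],crop(300,185,50,75,4)])])
cv2.imwrite('pics/crop1.png',o);print(o.shape)
```

```text
(540, 800, 3)
```

View pics/crop1.png

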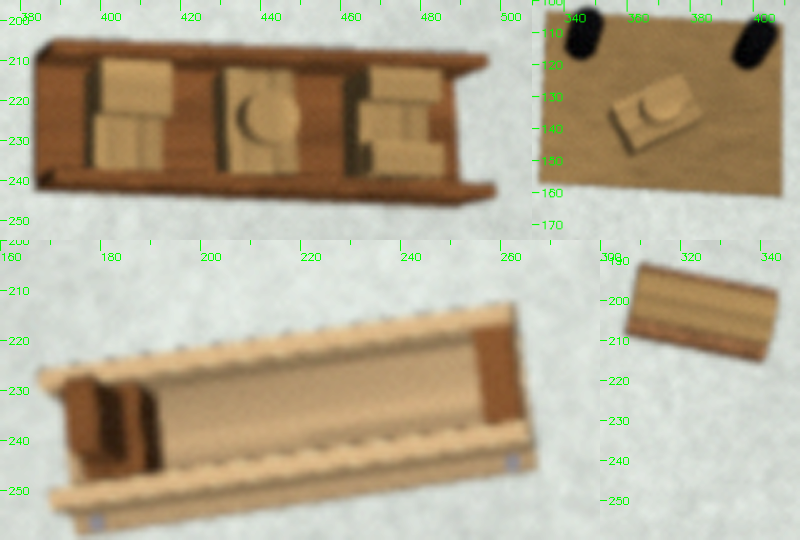

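The crop confirms the tower: slab plus round stub, both on the board and in the middle of the rack (slab corners about (431–449.5, 212–238), stub centre (443,224)). The jig fence is at the right end, and the fin top is at about (177,235).

Run:
```python
from h import *
c=np.load('pics/top1.npz')
P=lambda u,v,z:np.round(ray(c,u,v,z)[:2]*1000,1)
A=lambda p,q:np.round(np.degrees(np.arctan2(*(q-p)[::-1])),1)
print('rack far rail',P(387.5,205,.052),P(497,209,.052),'near',P(384,242,.052),P(499,244,.052))
for n,q in dict(slab=[(431.2,212),(449.5,212),(449.5,238),(431.2,238)]).items(): print(n,[P(*a,.034) for a in q])
print('stub',P(443,223.7,.052))
J=[P(168,226.4,.058),P(263,213,.058),P(170.4,252.4,.058),P(266,239.5,.058)]
print('jig',J,A(J[1],J[0]),A(J[3],J[2]),np.mean(J,0))
print('fence edge',P(254,218,.058),P(256.5,236,.058))
print('fin',P(177,235.2,.110))
print('sand',[P(*a,.034) for a in [(309.5,191),(344,198),(340.5,212),(306.5,205)]])
print('offcut',P(213,305,.02),'tape',P(426,315,.024),'glue',P(95,222,.1))
from scipy.spatial.transform import Rotation as R
print(R.from_quat(sense()['ee_rot']).as_matrix().round(3))
```

```text
rack far rail [ 566.7 -155.7] [ 559.3 -417.9] near [ 476.4 -144. ] [ 474.6 -415.2]
slab [array([ 554. , -266.2]), array([ 554.5, -310.9]), array([ 490.2, -306.6]), array([ 489.7, -262.5])]
stub [ 522.  -286.4]
jig [array([507.8, 373.4]), array([542.8, 145.5]), array([445.4, 363.5]), array([478.6, 137. ])] 98.7 98.3 [493.65 254.85]
fence edge [530.4 166.9] [486.8 159.8]
fin [479.5 336.2]
sand [array([604.5,  32.2]), array([587.4, -53.2]), array([551.9, -44. ]), array([568.8,  39.7])]
offcut [323.9 263.3] tape [ 307.6 -243.2] glue [509.6 531.3]
[[ 0.42  -0.001  0.907]
 [-0.907  0.002  0.42 ]
 [-0.002 -1.    -0.   ]]
```

>>> {"method": "drive_tool", "body": {
  "deltas": [-30, 8, 54, 0, 6, 0, 62, -60, 16, 108, 0, 13, 0, 62, -90, 24, 162, 0, 20, 0, 62, -120, 32, 216, 0, 25.8, 0, 62, -150, 40, 270, 0, 25.8, 0, 62],
  "force": 40
}}

```text
time_s: 0.72
tcp_pos: [0.4662, -0.3605, 0.1901]
ee_rot: [-0.496, 0.505, -0.504, 0.496]
force: [1.1, -0.6, -0.6]
finger_gap: 0.0618
```

>>> {"method": "drive_tool", "body": {
  "deltas": [-25, 10, 18, 0, 0, 0, 62, -50, 20, 36, 0, 0, 0, 62, -75, 40, 54, 0, 0, 0, 62, -75, 50, 54, 0, 0, 0, 62, -75, 50, 54, 0, 0, 0, 62]
}}

```text
time_s: 1.35
tcp_pos: [0.5201, -0.287, 0.1391]
ee_rot: [-0.496, 0.506, -0.503, 0.495]
force: [0.2, -0.3, 0.6]
finger_gap: 0.0621
```

Run:
```python
from h import *
from scipy.spatial.transform import Rotation as R
c=snap('wrist','w1.png'); s=sense()
print(s['tcp_pos'],R.from_quat(s['ee_rot']).as_matrix().round(3)); print(c['extrinsics'].round(3),c['vertical_fov'],c['cx'],c['cy'])
```

```text
[ 0.52039529 -0.28766863  0.13991303] [[-0.019 -0.002  1.   ]
 [-1.     0.001 -0.019]
 [-0.001 -1.    -0.002]]
[[-0.017  0.957  0.289  0.593]
 [-1.    -0.016 -0.006 -0.287]
 [-0.001 -0.289  0.957  0.282]
 [ 0.     0.     0.     1.   ]] 60.219398815465986 278.93526851417664 207.60243152942806
```

View pics/w1.png

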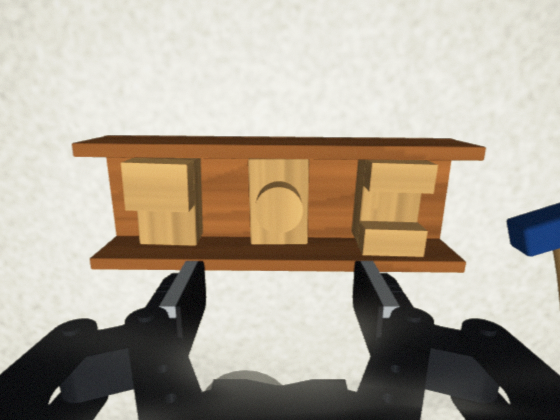

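The wrist view shows the tower slab at u 249–308, rows 159–244. That puts its centre at about (0.5215, -0.287), square to the fingers, so I can go down.

>>> {"method": "drive_tool", "body": {
  "deltas": [0, 30, 1, 0, 0, 0, 62, 0, 60, 1, 0, 0, 0, 62, 0, 90, 1, 0, 0, 0, 62, 0, 110, 1, 0, 0, 0, 62, 0, 118, 1, 0, 0, 0, 62]
}}

```text
time_s: 2.02
tcp_pos: [0.5201, -0.289, 0.0214]
ee_rot: [-0.495, 0.506, -0.504, 0.494]
force: [-0.7, 0.2, -0.4]
finger_gap: 0.0624
```

>>> {"method": "drive_tool", "body": {
  "deltas": [0, 4, 0, 0, 0, 0, 62, 0, 8, 0, 0, 0, 0, 62, 0, 8, 0, 0, 0, 0, 50, 0, 8, 0, 0, 0, 0, 30, 0, 8, 0, 0, 0, 0, 30]
}}

```text
time_s: 2.65
tcp_pos: [0.5207, -0.2891, 0.0142]
ee_rot: [-0.495, 0.506, -0.505, 0.494]
force: [0.6, -0.4, 3.1]
finger_gap: 0.0414
```

>>> {"method": "drive_tool", "body": {
  "deltas": [0, 0, 0, 0, 0, 0, 30, 0, -10, 0, 0, 0, 0, 30, 0, -40, 0, 0, 0, 0, 30, 0, -80, 0, 0, 0, 0, 30, 0, -110, 0, 0, 0, 0, 30]
}}

```text
time_s: 3.28
tcp_pos: [0.5212, -0.2893, 0.1262]
ee_rot: [-0.495, 0.505, -0.505, 0.494]
force: [0.4, -0.7, -1.4]
finger_gap: 0.041
```

Run:
```python
from h import *
c=snap('wrist','w2.png'); s=sense(); print(s['tcp_pos'],s['finger_gap'],s['force'],s['q'].round(2))
```

```text
[ 0.52336814 -0.29039786  0.13012073] 0.041491912425488275 [1.26323416 0.37137561 1.56909747] [ 0.49  0.45 -0.08  1.82  0.05  0.87 -1.2 ]
```

View pics/w2.png

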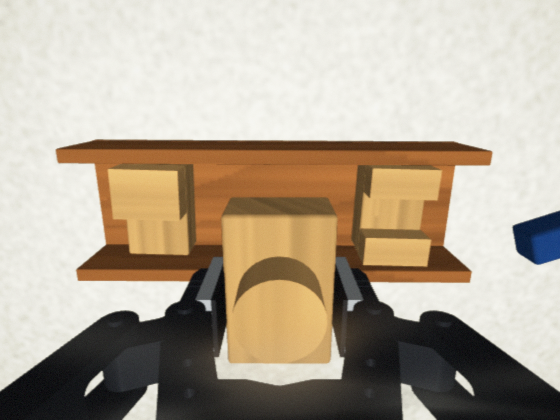

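The tower block hangs level between the pads (u 222–335), and the neighbouring blocks haven't moved. I'll carry it to the open bench at about (0.47, 0.02), turning as I go.

>>> {"method": "drive_tool", "body": {
  "deltas": [-55, 0, -11, 0, -10, 0, 30, -110, 0, -22, 0, -20, 0, 30, -165, 0, -33, 0, -30, 0, 30, -220, 0, -44, 0, -40, 0, 30, -270, 0, -54, 0, -50, 0, 30]
}}

```text
time_s: 3.95
tcp_pos: [0.4745, -0.0174, 0.1293]
ee_rot: [0.663, -0.244, 0.249, -0.662]
force: [0.2, -0.1, -0.7]
finger_gap: 0.0409
```

>>> {"method": "drive_tool", "body": {
  "deltas": [0, 0, 0, 0, -10, 0, 30, 0, 0, 0, 0, -20, 0, 30, 0, 0, 0, 0, -30, 0, 30, 0, 0, 0, 0, -40, 0, 30, 0, 0, 0, 0, -49.5, 0, 30]
}}

```text
time_s: 4.58
tcp_pos: [0.4743, -0.0176, 0.1294]
ee_rot: [0.706, 0.057, -0.053, -0.703]
force: [0.0, -0.2, -0.5]
finger_gap: 0.0409
```

```bash
cat > st.py <<'E'
from h import *
from scipy.spatial.transform import Rotation as R
s=sense(); M=R.from_quat(s['ee_rot']).as_matrix()
print(s['tcp_pos'].round(4),s['finger_gap'].round(4),s['force'].round(1),'ang',np.degrees(np.arctan2(M[1,0],M[0,0])).round(2)); print(M.round(3))
E
python3 st.py
```

```text
Traceback (most recent call last):
  File "st.py", line 4, in <module>
    print(s['tcp_pos'].round(4),s['finger_gap'].round(4),s['force'].round(1),'ang',np.degrees(np.arctan2(M[1,0],M[0,0])).round(2)); print(M.round(3))
                                ^^^^^^^^^^^^^^^^^^^^^
AttributeError: 'float' object has no attribute 'round'
```

>>> {"method": "drive_tool", "body": {
  "deltas": [0, 35, 0, 0, 0, 0, 30, 0, 70, 0, 0, 0, 0, 30, 0, 100, 0, 0, 0, 0, 30, 0, 114, 0, 0, 0, 0, 30, 0, 117, 0, 0, 0, 0, 30]
}}

```text
time_s: 5.2
tcp_pos: [0.4748, -0.018, 0.0121]
ee_rot: [0.706, 0.057, -0.054, -0.703]
force: [0.7, -0.1, -1.0]
finger_gap: 0.0409
```

>>> {"method": "drive_tool", "body": {
  "deltas": [0, 1, 0, 0, 0, 0, 30, 0, 2, 0, 0, 0, 0, 30, 0, 3.5, 0, 0, 0, 0, 30, 0, 5, 0, 0, 0, 0, 30, 0, 6, 0, 0, 0, 0, 30]
}}

```text
time_s: 5.82
tcp_pos: [0.4749, -0.0181, 0.0061]
ee_rot: [0.707, 0.057, -0.053, -0.703]
force: [-1.9, -0.3, 9.9]
finger_gap: 0.0411
```

>>> {"method": "drive_tool", "body": {
  "deltas": [0, 0, 0, 0, 0, 0, 60, 0, 0, 0, 0, 0, 0, 60, 0, 0, 0, 0, 0, 0, 60, 0, 0, 0, 0, 0, 0, 60, 0, -5, 0, 0, 0, 0, 60]
}}

```text
time_s: 6.45
tcp_pos: [0.4746, -0.018, 0.0111]
ee_rot: [0.706, 0.057, -0.054, -0.703]
force: [-0.2, -0.9, 0.3]
finger_gap: 0.0596
```

>>> {"method": "drive_tool", "body": {
  "deltas": [0, -30, 0, 0, 0, 0, 60, 0, -60, 0, 0, 0, 0, 60, 0, -90, 0, 0, 0, 0, 85, 0, -120, 0, 0, -10, 0, 85, 0, -120, 0, 0, -20, 0, 85]
}}

```text
time_s: 7.08
tcp_pos: [0.4757, -0.0174, 0.1337]
ee_rot: [0.687, 0.182, -0.176, -0.682]
force: [-0.8, -0.3, -1.1]
finger_gap: 0.0852
```

>>> {"method": "drive_tool", "body": {
  "deltas": [0, 0, 0, 0, -10, 0, 85, 0, 0, 0, 0, -20, 0, 85, 0, 0, 0, 0, -30, 0, 85, 0, 0, 0, 0, -40, 0, 85, 0, 0, 0, 0, -50, 0, 85]
}}

```text
time_s: 7.7
tcp_pos: [0.4756, -0.0175, 0.134]
ee_rot: [0.547, 0.454, -0.451, -0.539]
force: [0.3, -0.6, 0.7]
finger_gap: 0.0852
```

>>> {"method": "drive_tool", "body": {
  "deltas": [0, 0, 0, 0, -10, 0, 85, 0, 0, 0, 0, -20, 0, 85, 0, 0, 0, 0, -20, 0, 85, 0, 0, 0, 0, -20, 0, 85, 0, 0, 0, 0, -20, 0, 85]
}}

```text
time_s: 8.32
tcp_pos: [0.4756, -0.0175, 0.1341]
ee_rot: [0.461, 0.541, -0.539, -0.453]
force: [-0.3, -0.6, -0.4]
finger_gap: 0.0854
```

```bash
sed -i "s/s\['finger_gap'\].round(4)/round(s['finger_gap'],4)/" st.py; python3 st.py
python3 - <<'E'
from h import *
c=snap('wrist','w3.png'); print(c['extrinsics'].round(3))
E
```

```text
[ 0.4756 -0.0175  0.1341] 0.0854 [-0.3 -0.6 -0.4] ang 99.54
[[-0.166  0.01  -0.986]
 [ 0.986 -0.006 -0.166]
 [-0.007 -1.    -0.009]]
[[-0.166 -0.942 -0.292  0.402]
 [ 0.986 -0.161 -0.041 -0.027]
 [-0.008 -0.295  0.956  0.277]
 [ 0.     0.     0.     1.   ]]
```

View pics/w3.png

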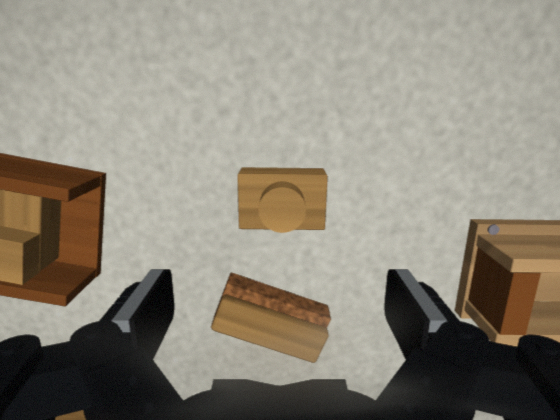

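The block stands upright alone on the bench, its slab top at u 238–327, rows 177–229. The sanding block is behind it, and the jig fence is on the right.

Run:
```python
from h import *
c=np.load('pics/w3.npz')
P=lambda u,v,z:np.round(ray(c,u,v,z)[:2]*1000,1)
q=[P(*a,.026) for a in [(239,177),(326.5,177),(326.5,229),(239,229)]]; print(q,np.mean(q,0)); print('stub',P(282.5,208,.044))
print('sand',[P(*a,.034) for a in [(233,275),(330,306),(330,328),(215,325)]], P(233,275,0),P(330,306,0))
```

```text
[array([461. , -47.8]), array([450.6,  13.1]), array([488.9,  21.1]), array([499.8, -42.5])] [475.075 -14.025]
stub [472.9 -14.6]
sand [array([533.7, -41.5]), array([547.1,  35. ]), array([566.3,  39. ]), array([579. , -49.8])] [552.1 -43.6] [567.4  43.7]
```

>>> {"method": "drive_tool", "body": {
  "deltas": [2, 40, 0, 0, 0, 0, 82, 2, 80, 0, 0, 0, 0, 82, 2, 110, 0, 0, 0, 0, 82, 2, 122, 0, 0, 0, 0, 82, 2, 128, 0, 0, 0, 0, 82]
}}

```text
time_s: 9.0
tcp_pos: [0.4769, -0.016, 0.006]
ee_rot: [0.461, 0.541, -0.539, -0.452]
force: [-0.0, 0.4, 0.4]
finger_gap: 0.0819
```

>>> {"method": "drive_tool", "body": {
  "deltas": [0, 2, 0, 0, 0, 0, 82, 0, 4, 0, 0, 0, 0, 82, 0, 6, 0, 0, 0, 0, 82, 0, 7, 0, 0, 0, 0, 82, 0, 8, 0, 0, 0, 0, 82]
}}

```text
time_s: 9.62
tcp_pos: [0.477, -0.0161, -0.0019]
ee_rot: [0.461, 0.541, -0.539, -0.452]
force: [-0.1, -0.7, 0.3]
finger_gap: 0.0819
```

```bash
python3 st.py
python3 - <<'E'
from h import *
c=snap('wrist','w4.png')
E
```

```text
[ 0.477  -0.0161 -0.0019] 0.0819 [-0.1 -0.7  0.3] ang 99.56
[[-0.166  0.011 -0.986]
 [ 0.986 -0.006 -0.166]
 [-0.007 -1.    -0.009]]
```

View pics/w4.png

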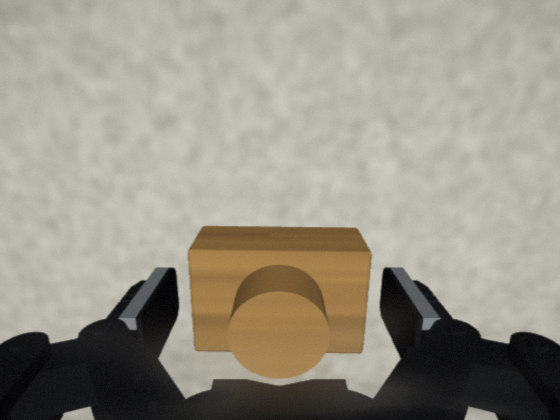

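No contact at TCP z = -2 mm, so the tips do stand back when open. The block sits centred between the pads (slab u 190–371). Closing now.

>>> {"method": "drive_tool", "body": {
  "deltas": [0, 0, 0, 0, 0, 0, 50, 0, 0, 0, 0, 0, 0, 50, 0, 0, 0, 0, 0, 0, 50, 0, 0, 0, 0, 0, 0, 50, 0, 0, 0, 0, 0, 0, 50],
  "force": 50
}}

```text
time_s: 10.3
tcp_pos: [0.4771, -0.0161, -0.0017]
ee_rot: [0.461, 0.541, -0.539, -0.452]
force: [-1.3, -0.3, 6.0]
finger_gap: 0.0629
```

>>> {"method": "drive_tool", "body": {
  "deltas": [0, -10, 0, 0, 0, 0, 50, 0, -40, 0, 0, 0, 0, 50, 0, -80, 0, 0, 0, 0, 50, 0, -120, 0, 0, 0, 0, 50, 0, -140, 0, 0, 0, 0, 50]
}}

```text
time_s: 10.92
tcp_pos: [0.4762, -0.0151, 0.1402]
ee_rot: [0.462, 0.541, -0.539, -0.452]
force: [-0.0, -0.1, -0.9]
finger_gap: 0.0631
```

```bash
python3 st.py
```

```text
[ 0.4762 -0.0151  0.1402] 0.0631 [-0.  -0.1 -0.9] ang 99.55
[[-0.166  0.013 -0.986]
 [ 0.986 -0.006 -0.166]
 [-0.008 -1.    -0.012]]
```

>>> {"method": "drive_tool", "body": {
  "deltas": [50, -10, -12, 0, 0, 0, 50, 100, -20, -25, 0, 0, 0, 50, 150, -30, -38, 0, 0, 0, 50, 200, -40, -51, 0, 0, 0, 50, 238, -50, -62, 0, 0, 0, 50]
}}

```text
time_s: 11.55
tcp_pos: [0.4965, 0.2322, 0.1887]
ee_rot: [0.461, 0.541, -0.539, -0.451]
force: [-0.2, -0.3, -1.6]
finger_gap: 0.0629
```

```bash
python3 - <<'E'
from h import *
c=snap('wrist','w5.png'); print(c['extrinsics'].round(3))
im=cv2.imread('pics/w5.png'); 
for x in range(0,560,20): cv2.line(im,(x,0),(x,4 if x%100 else 12),(0,0,255),1)
for y in range(0,420,20): cv2.line(im,(0,y),(4 if y%100 else 12,y),(0,0,255),1)
cv2.imwrite('pics/w5b.png',cv2.resize(im,(800,600),interpolation=cv2.INTER_CUBIC))
E
python3 st.py
```

```text
[[-0.168 -0.941 -0.294  0.423]
 [ 0.986 -0.163 -0.041  0.223]
 [-0.009 -0.297  0.955  0.331]
 [ 0.     0.     0.     1.   ]]
[0.4967 0.2388 0.1909] 0.0629 [0.3 4.7 2.6] ang 99.98
[[-0.173  0.016 -0.985]
 [ 0.985  0.001 -0.173]
 [-0.001 -1.    -0.016]]
```

View pics/w5b.png

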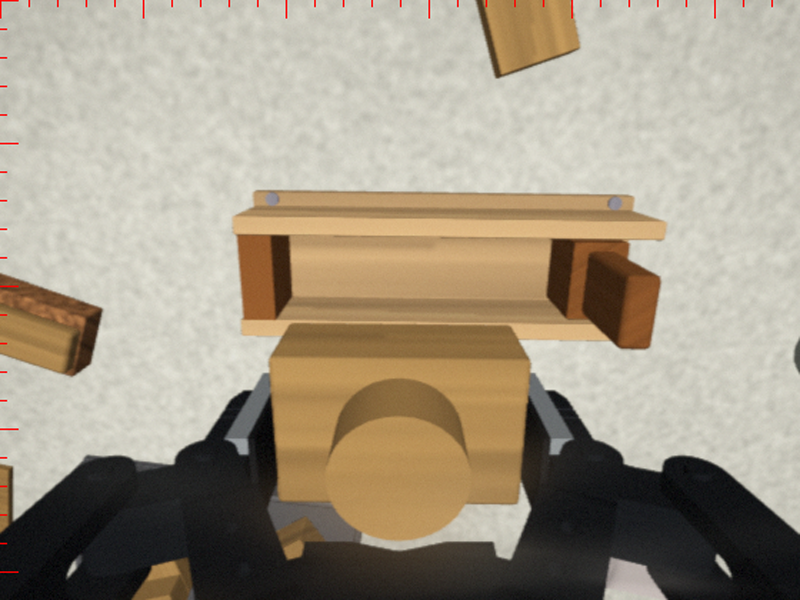

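The block hangs squarely in the grip (slab u 270–528 in the 800-wide view). The jig's wall tops are at rows about 216–239 and 320–340, the fence top at u 240–276, and the fin top at (638,310). I'll read the wall edges from column profiles.

Run:
```python
from h import *
c=np.load('pics/w5.npz'); g=cv2.cvtColor(c['image'],cv2.COLOR_RGB2GRAY).astype(float)
for u in (176,182,300,375,395):
    d=np.diff(g[140:245,u-1:u+2].mean(1)); print(u,[(140.5+i,int(d[i])) for i in range(len(d)) if abs(d[i])>9 and abs(d[i])==abs(d[max(0,i-2):i+3]).max()])
d=np.diff(g[195:200,150:230].mean(0)); print('fence row197',[(150.5+i,int(x)) for i,x in enumerate(d) if abs(x)>9])
P=lambda u,v,z:np.round(ray(c,u,v,z)[:2]*1000,1); k=.7
print('fence inner',P(276*k,238*k,.058),P(276*k,320*k,.058))
print('fin top',[P(u*k,v*k,.110) for u,v in [(632,278),(659,278),(649,347),(621,347)]])
print('block slab bottom->top corner',[P(u*k,v*k,.1904+.0017+.026) for u,v in [(270,358),(528,358),(520,502),(278,502)]],'stub',P(398*k,478*k,.1904+.0017+.044))
```

```text
176 [(144.5, -39), (151.5, 21), (163.5, -66), (223.5, 60), (234.5, 19)]
182 [(143.5, -18), (146.5, 15), (151.5, 27), (163.5, -67), (223.5, 60), (235.5, 21)]
300 [(144.5, -20), (149.5, 10), (152.5, 35), (164.5, -27), (208.5, -21), (218.5, 11), (226.5, -50)]
375 [(145.5, -21), (153.5, 33), (165.5, -25), (209.5, -18), (226.5, 27), (237.5, 23)]
395 [(146.5, -16), (153.5, 20), (166.5, -87), (221.5, 30), (226.5, 35), (238.5, 20)]
fence row197 [(167.5, -44), (168.5, -47), (190.5, -26), (191.5, -25), (202.5, 23), (203.5, 62), (204.5, 32)]
fence inner [485.5 164.3] [532.  168.9]
fin top [array([464.6, 332. ]), array([462.6, 343.7]), array([494.9, 349.5]), array([497.1, 336.9])]
block slab bottom->top corner [array([477.7, 199.9]), array([467.1, 260.2]), array([507.1, 268. ]), array([518.2, 205.9])] stub [492.2 233.5]
```

```bash
python3 - <<'E'
from h import *
c=np.load('pics/w5.npz')
P=lambda u,v,z:ray(c,u,v,z)[:2]*1000
a=[P(u,v,.058) for u,v in [(176,163.9),(395,166.8)]]; b=[P(u,v,.058) for u,v in [(178,223.9),(395,226.9)]]
ang=lambda l:np.degrees(np.arctan2(l[1][1]-l[0][1],l[1][0]-l[0][0]))
print(a,b,ang(a),ang(b))
y=np.array([np.cos(np.radians((ang(a)+ang(b))/2)),np.sin(np.radians((ang(a)+ang(b))/2))]); x=np.array([y[1],-y[0]])
m=(a[0]+a[1]+b[0]+b[1])/4; print('width',(b[0]-a[0])@x, 'axis pt',m)
f=(P(193.2,167,.058)+P(193.2,224,.058))/2; print('fence y',f@y,'m y',m@y)
o=x*(m@x)+y*(f@y+95); print('jig origin',o,'target y=-25',o-25*y,'fin jigy', (np.array([479.8,340.5])-o)@y)
E
python3 st.py
```

```text
[array([485.68066138, 151.12312626]), array([459.52508104, 315.85978236])] [array([534.03088617, 156.83810375]), array([506.69924972, 328.59408648])] 99.0216648912995 99.04170203340936
width 48.64790411414671 axis pt [496.48396958 238.10377471]
fence y 84.65184296230804 m y 157.21333070784755
jig origin [492.96155815 260.26408721] target y=-25 [496.8860735 235.5740451] fin jigy 81.3072320931496
[0.4967 0.2388 0.1909] 0.0629 [0.3 4.7 2.6] ang 99.98
[[-0.173  0.016 -0.985]
 [ 0.985  0.001 -0.173]
 [-0.001 -1.    -0.016]]
```

>>> {"method": "drive_tool", "body": {
  "deltas": [0, 10, 0, 0, 0, 0, 50, 0, 20, 0, 0, 0, 0, 50, 0, 40, 0, 0, 0, 0, 50, 0, 60, 0, 0, 0, 0, 50, 0, 60, 0, 0, 0, 0, 50]
}}

```text
time_s: 12.22
tcp_pos: [0.4965, 0.2373, 0.1284]
ee_rot: [0.458, 0.544, -0.539, -0.452]
force: [-0.4, 0.2, -0.5]
finger_gap: 0.0633
```

```bash
python3 st.py
```

```text
[0.4965 0.2373 0.1284] 0.0633 [-0.4  0.2 -0.5] ang 99.94
[[-0.173  0.011 -0.985]
 [ 0.985 -0.001 -0.173]
 [-0.003 -1.    -0.011]]
```

>>> {"method": "drive_tool", "body": {
  "deltas": [-1, 15, -1, 0, 1, 0, 50, -2, 30, -3, 0, 1, 0, 50, -2.6, 45, -3.1, 0, 1, 0, 50, -2.6, 55, -3.1, 0, 1, 0, 50, -2.6, 55, -3.1, 0, 1, 0, 50]
}}

```text
time_s: 12.85
tcp_pos: [0.5001, 0.2351, 0.0725]
ee_rot: [0.462, 0.539, -0.536, -0.456]
force: [0.0, -0.3, -1.1]
finger_gap: 0.0632
```

```bash
python3 - <<'E'
from h import *
c=snap('wrist','w6.png'); snap('scene','s6.png')
im=cv2.imread('pics/w6.png'); 
for x in range(0,560,20): cv2.line(im,(x,0),(x,4 if x%100 else 12),(0,0,255),1)
for y in range(0,420,20): cv2.line(im,(0,y),(4 if y%100 else 12,y),(0,0,255),1)
cv2.imwrite('pics/w6b.png',cv2.resize(im,(800,600),interpolation=cv2.INTER_CUBIC))
E
python3 st.py
```

```text
[0.5007 0.2356 0.0736] 0.0628 [-0.6 -0.6 -1. ] ang 98.96
[[-0.156  0.012 -0.988]
 [ 0.988 -0.    -0.156]
 [-0.002 -1.    -0.011]]
```

View pics/w6b.png

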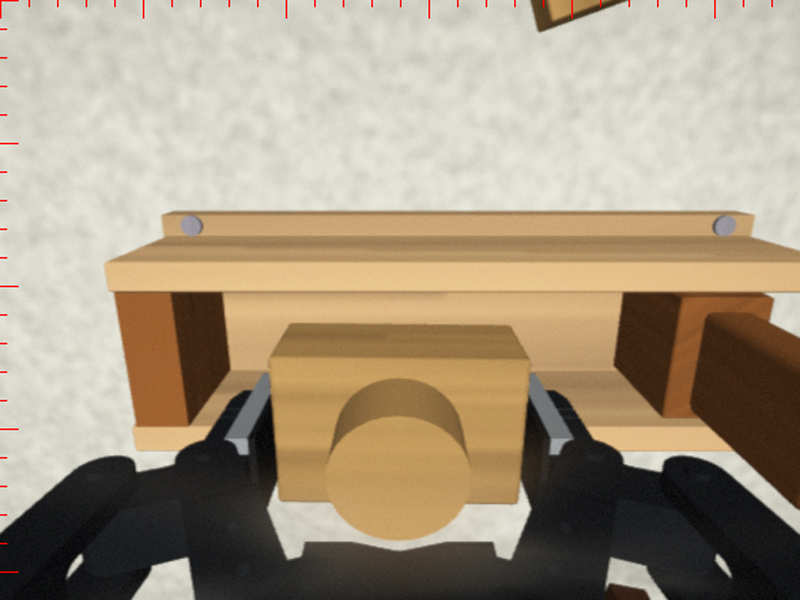

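Run:
```python
from h import *
c=np.load('pics/w6.npz'); k=.7; zb=.0725+.0017
g=cv2.cvtColor(c['image'],cv2.COLOR_RGB2GRAY).astype(float)
for u in (100,120,230,280,340,350):
    d=np.diff(g[140:370,u-1:u+2].mean(1)); print(u,[(141+i,int(d[i])) for i in range(len(d)) if abs(d[i])>9 and abs(d[i])==abs(d[max(0,i-2):i+3]).max()])
P=lambda u,v,z:ray(c,u,v,z)[:2]*1000
y=np.array([np.cos(np.radians(99.03)),np.sin(np.radians(99.03))]); x=np.array([y[1],-y[0]])
for n,u,v,z in [('wall-',120,291,.058),('wall-',600,291,.058),('wall+',150,426,.058),('wall+',690,426,.058),('fence',175,293,.058),('fence',189,425,.058),('blk bot',290,324,zb),('blk bot',512,324.5,zb),('slab-',270,358,zb+.026),('slab-',528,358.5,zb+.026),('slab+',278,501,zb+.026),('slab+',520,501,zb+.026),('stub',398,478,zb+.044)]:
    p=P(u*k,v*k,z); print(n,p.round(1),'jigx,y',(p@x).round(1),(p@y).round(1))
p=np.array([500.1,235.1]);print('tcp',p@x,p@y)
```

```text
100 [(172, -38), (183, 22), (204, -62), (299, 51), (316, 29), (330, -78)]
120 [(148, -55), (165, -22), (173, 12), (183, 21), (204, -72), (299, 50), (316, 28), (325, -78)]
230 [(148, -44), (165, -24), (184, 21), (204, -36), (226, -36), (250, 16), (314, -10), (318, 11), (352, 41)]
280 [(148, -44), (151, 19), (165, -25), (176, 10), (184, 22), (204, -33), (227, -38), (250, 14), (265, -24), (291, 21)]
340 [(148, -42), (151, 21), (165, -25), (184, 21), (204, -29), (227, -37), (252, 16), (353, 68)]
350 [(148, -45), (151, 20), (165, -26), (176, 10), (184, 23), (204, -25), (228, -27), (252, 15), (353, 66)]
wall- [486.5 145.2] jigx,y 503.2 67.0
wall- [462.5 295.2] jigx,y 503.1 219.0
wall+ [534.  155.3] jigx,y 551.8 69.6
wall+ [504.6 338.7] jigx,y 551.5 255.3
fence [484.4 162.4] jigx,y 503.9 84.4
fence [531.5 168.6] jigx,y 551.3 83.1
blk bot [482.6 202.2] jigx,y 508.3 123.9
blk bot [472.6 265.7] jigx,y 508.4 188.2
slab- [481.7 202.6] jigx,y 507.5 124.5
slab- [472. 264.] jigx,y 507.6 186.6
slab+ [522.4 208.1] jigx,y 548.6 123.6
slab+ [512.2 271.3] jigx,y 548.5 187.5
stub [497.1 236.4] jigx,y 528.1 155.4
tcp 530.8012290013984 153.6947471145488
```

Channel edges are at jig-x 503.2 and 551.6, centre 527.4. The block spans 507.6–548.6, centre about 528.4, and is parallel to the channel. I'll shift it 1 mm and lower it.

>>> {"method": "drive_tool", "body": {
  "deltas": [0, 8, 1, 0, 0, 0, 50, 0, 18, 1, 0, 0, 0, 50, 0, 30, 1, 0, 0, 0, 50, 0, 43, 1, 0, 0, 0, 50, 0, 54, 1, 0, 0, 0, 50]
}}

```text
time_s: 13.58
tcp_pos: [0.5001, 0.2352, 0.0184]
ee_rot: [0.462, 0.54, -0.535, -0.456]
force: [1.0, 0.0, -0.9]
finger_gap: 0.063
```

>>> {"method": "drive_tool", "body": {
  "deltas": [0, 1, 0, 0, 0, 0, 50, 0, 3, 0, 0, 0, 0, 50, 0, 5, 0, 0, 0, 0, 50, 0, 6.5, 0, 0, 0, 0, 50, 0, 8, 0, 0, 0, 0, 50]
}}

```text
time_s: 14.2
tcp_pos: [0.5003, 0.2353, 0.0105]
ee_rot: [0.463, 0.54, -0.535, -0.456]
force: [-0.7, -0.2, -1.4]
finger_gap: 0.0632
```

>>> {"method": "drive_tool", "body": {
  "deltas": [0, 0.5, 0, 0, 0, 0, 50, 0, 1, 0, 0, 0, 0, 50, 0, 1.5, 0, 0, 0, 0, 50, 0, 1.5, 0, 0, 0, 0, 50, 0, 1.5, 0, 0, 0, 0, 50]
}}

```text
time_s: 14.82
tcp_pos: [0.5004, 0.2353, 0.0103]
ee_rot: [0.463, 0.54, -0.535, -0.456]
force: [-2.0, -1.3, 10.3]
finger_gap: 0.0633
```

>>> {"method": "drive_tool", "body": {
  "deltas": [0, 0, 0, 0, 0, 0, 78, 0, 0, 0, 0, 0, 0, 78, 0, 0, 0, 0, 0, 0, 78, 0, 0, 0, 0, 0, 0, 78, 0, -5, 0, 0, 0, 0, 78]
}}

```text
time_s: 15.45
tcp_pos: [0.5, 0.2351, 0.0151]
ee_rot: [0.463, 0.539, -0.536, -0.456]
force: [0.1, -0.0, 0.3]
finger_gap: 0.078
```

>>> {"method": "drive_tool", "body": {
  "deltas": [0, -30, 0, 0, 0, 0, 78, 0, -60, 0, 0, 0, 0, 78, 0, -90, 0, 0, 0, 0, 60, 0, -125, 0, 0, 0, 0, 50, 0, -125, 0, 0, 0, 0, 50]
}}

```text
time_s: 16.08
tcp_pos: [0.5, 0.2367, 0.143]
ee_rot: [0.464, 0.541, -0.534, -0.455]
force: [0.2, 0.0, -0.0]
finger_gap: 0.0498
```

```bash
python3 - <<'E'
from h import *
c=snap('wrist','w7.png')
E
python3 st.py
```

```text
[0.4991 0.2356 0.1412] 0.0502 [ 0.3 -1.2 -0.6] ang 98.94
[[-0.155  0.013 -0.988]
 [ 0.988 -0.002 -0.155]
 [-0.004 -1.    -0.013]]
```

View pics/w7.png

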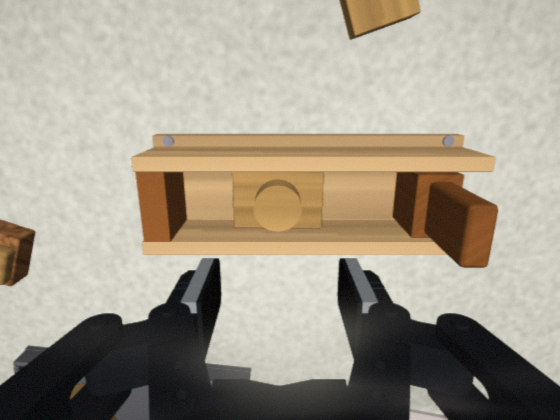

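The block lies flat in the channel (u 233–323, rows 172–228). The fin is at (478,235), so I'll move over it and take it.

>>> {"method": "drive_tool", "body": {
  "deltas": [30, 0, 1, 0, 0, 0, 50, 60, 0, 1, 0, 0, 0, 50, 90, 0, 2, 0, 0, 0, 50, 106, 0, 2, 0, 0, 0, 50, 106, 0, 2, 0, 0, 0, 50]
}}

```text
time_s: 16.75
tcp_pos: [0.4799, 0.3406, 0.1401]
ee_rot: [0.463, 0.54, -0.536, -0.455]
force: [0.4, 0.1, 0.5]
finger_gap: 0.0497
```

```bash
python3 - <<'E'
from h import *
c=snap('wrist','w8.png')
E
python3 st.py
```

```text
[0.4805 0.3393 0.1401] 0.0498 [ 0.5  0.2 -0.5] ang 98.96
[[-0.156  0.013 -0.988]
 [ 0.988 -0.003 -0.156]
 [-0.005 -1.    -0.012]]
```

View pics/w8.png

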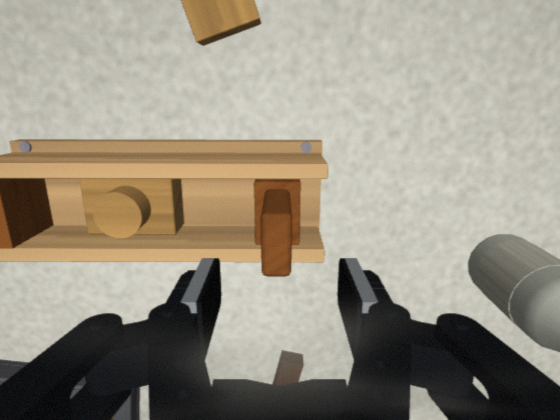

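The fin (u 262–291) is centred between the pads. I'll go down and grip it.

>>> {"method": "drive_tool", "body": {
  "deltas": [0, 25, 0, 0, 0, 0, 50, 0, 50, 0, 0, 0, 0, 50, 0, 64, 0, 0, 0, 0, 50, 0, 70, 0, 0, 0, 0, 50, 0, 70, 0, 0, 0, 0, 50]
}}

```text
time_s: 17.42
tcp_pos: [0.4817, 0.339, 0.0702]
ee_rot: [0.464, 0.54, -0.535, -0.455]
force: [-0.1, -0.1, -0.0]
finger_gap: 0.0498
```

>>> {"method": "drive_tool", "body": {
  "deltas": [0, 0, 0, 0, 0, 0, 5, 0, 0, 0, 0, 0, 0, 5, 0, 0, 0, 0, 0, 0, 5, 0, 0, 0, 0, 0, 0, 5, 0, 0, 0, 0, 0, 0, 5]
}}

```text
time_s: 18.05
tcp_pos: [0.482, 0.3393, 0.071]
ee_rot: [0.464, 0.54, -0.535, -0.455]
force: [-0.3, -1.7, 6.1]
finger_gap: 0.0153
```

```bash
python3 st.py
```

```text
[0.482  0.3393 0.071 ] 0.0153 [-0.3 -1.7  6.1] ang 98.93
[[-0.155  0.014 -0.988]
 [ 0.988 -0.002 -0.155]
 [-0.005 -1.    -0.013]]
```

>>> {"method": "drive_tool", "body": {
  "deltas": [-10, 0, 0, 0, 0, 0, 5, -20, 0, 0, 0, 0, 0, 5, -30, 0, 0, 0, 0, 0, 5, -40, 0, 0, 0, 0, 0, 5, -50, 0, 0, 0, 0, 0, 5]
}}

```text
time_s: 18.68
tcp_pos: [0.4899, 0.2891, 0.0711]
ee_rot: [0.464, 0.54, -0.535, -0.455]
force: [1.2, 2.5, -3.0]
finger_gap: 0.0154
```

>>> {"method": "drive_tool", "body": {
  "deltas": [-5, 0, 0, 0, 0, 0, 5, -12, 0, 0, 0, 0, 0, 5, -20, 0, 0, 0, 0, 0, 5, -28, 0, 0, 0, 0, 0, 5, -36, 0, 0, 0, 0, 0, 5]
}}

```text
time_s: 19.3
tcp_pos: [0.4956, 0.2529, 0.0711]
ee_rot: [0.464, 0.54, -0.535, -0.455]
force: [1.3, 2.6, -5.1]
finger_gap: 0.0154
```

```bash
python3 st.py
```

```text
[0.4956 0.2529 0.0711] 0.0154 [ 1.3  2.6 -5.1] ang 98.92
[[-0.155  0.014 -0.988]
 [ 0.988 -0.002 -0.155]
 [-0.004 -1.    -0.013]]
```

>>> {"method": "drive_tool", "body": {
  "deltas": [-2, 0, 0, 0, 0, 0, 5, -4, 0, 0, 0, 0, 0, 5, -5, 0, 0, 0, 0, 0, 5, -6, 0, 0, 0, 0, 0, 5, -7, 0, 0, 0, 0, 0, 5]
}}

```text
time_s: 19.92
tcp_pos: [0.4967, 0.2461, 0.071]
ee_rot: [0.464, 0.54, -0.535, -0.455]
force: [2.3, 3.0, -4.6]
finger_gap: 0.0158
```

>>> {"method": "drive_tool", "body": {
  "deltas": [-0.5, 0, 0, 0, 0, 0, 5, -1, 0, 0, 0, 0, 0, 5, -1.5, 0, 0, 0, 0, 0, 5, -2, 0, 0, 0, 0, 0, 5, -2.5, 0, 0, 0, 0, 0, 5]
}}

```text
time_s: 20.55
tcp_pos: [0.4971, 0.2436, 0.071]
ee_rot: [0.464, 0.54, -0.535, -0.455]
force: [1.9, 3.0, -4.7]
finger_gap: 0.0154
```

Force is still only the drag, so I'll keep creeping until it rises.

>>> {"method": "drive_tool", "body": {
  "deltas": [-0.5, 0, 0, 0, 0, 0, 5, -1, 0, 0, 0, 0, 0, 5, -1.5, 0, 0, 0, 0, 0, 5, -2, 0, 0, 0, 0, 0, 5, -2.5, 0, 0, 0, 0, 0, 5]
}}

```text
time_s: 21.18
tcp_pos: [0.4975, 0.2413, 0.0711]
ee_rot: [0.464, 0.54, -0.535, -0.455]
force: [0.9, 5.2, -5.6]
finger_gap: 0.0154
```

>>> {"method": "drive_tool", "body": {
  "deltas": [-0.5, 0, 0, 0, 0, 0, 5, -1, 0, 0, 0, 0, 0, 5, -1.5, 0, 0, 0, 0, 0, 5, -2, 0, 0, 0, 0, 0, 5, -2, 0, 0, 0, 0, 0, 5]
}}

```text
time_s: 21.8
tcp_pos: [0.4975, 0.2414, 0.0711]
ee_rot: [0.462, 0.541, -0.534, -0.456]
force: [2.3, 8.5, -8.4]
finger_gap: 0.0157
```

It has stalled and the force is rising, so the jaw is closed. I'll let go, lift and check.

>>> {"method": "drive_tool", "body": {
  "deltas": [0, 0, 0, 0, 0, 0, 40, 0, 0, 0, 0, 0, 0, 40, 0, 0, 0, 0, 0, 0, 40, 0, -10, 0, 0, 0, 0, 40, 0, -30, 0, 0, 0, 0, 40]
}}

```text
time_s: 22.42
tcp_pos: [0.4967, 0.241, 0.1017]
ee_rot: [0.462, 0.541, -0.534, -0.456]
force: [0.2, 0.6, 0.5]
finger_gap: 0.0402
```

>>> {"method": "drive_tool", "body": {
  "deltas": [0, -30, 0, 0, 0, 0, 40, 0, -60, 0, 0, 0, 0, 40, 0, -90, 0, 0, 0, 0, 40, 0, -90, 0, 0, 0, 0, 40, 0, -90, 0, 0, 0, 0, 40]
}}

```text
time_s: 23.05
tcp_pos: [0.4954, 0.2405, 0.192]
ee_rot: [0.463, 0.541, -0.535, -0.456]
force: [-0.5, 0.0, 0.6]
finger_gap: 0.0404
```

```bash
python3 - <<'E'
from h import *
c=snap('wrist','w9.png')
cv2.imwrite('pics/w9b.png',cv2.resize(c['image'][100:310,130:410,::-1],(800,600),interpolation=cv2.INTER_CUBIC))
snap('top','top9.png')
E
python3 st.py
```

```text
[0.4951 0.2403 0.191 ] 0.0401 [ 0.1 -0.3  0.4] ang 99.01
[[-0.157  0.011 -0.988]
 [ 0.988  0.    -0.157]
 [-0.002 -1.    -0.011]]
```

View pics/w9b.png

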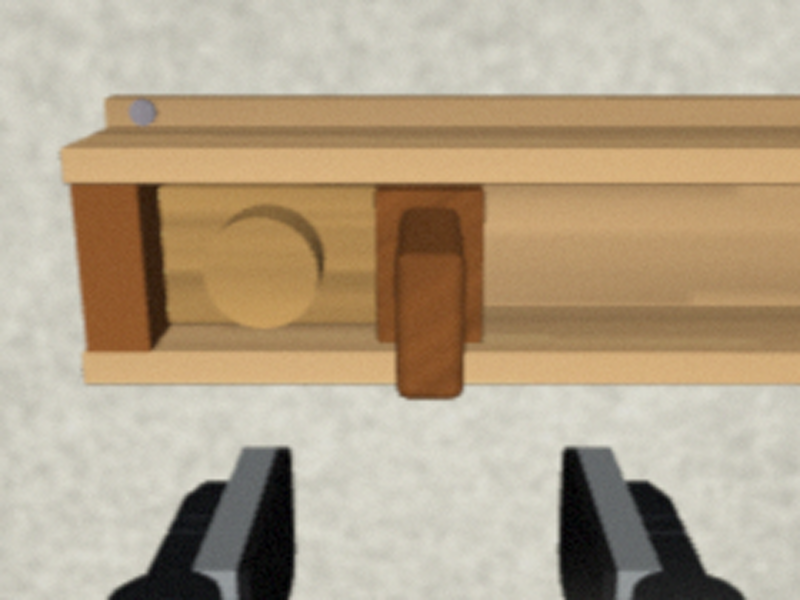

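The block fills the space between the fence (inner top edge u 140–152) and the jaw face (u 376), flat and straight. Next I'll check the distances.

Run:
```python
from h import *
c=np.load('pics/w9.npz'); k=.35
y=np.array([np.cos(np.radians(99.03)),np.sin(np.radians(99.03))]); x=np.array([y[1],-y[0]])
for n,u,v,z in [('fence',140,187,.058),('fence',151,350,.058),('jaw',376,187,.056),('jaw',377,341,.056),('slab fence end',169,324,.038),('slab jaw end',374,324,.038),('stub',263,272,.056),('wall-',300,184,.058),('wall+',300,351,.058)]:
    p=ray(c,130+u*k,100+v*k,z)[:2]*1000; print(n,(p@x).round(1),(p@y).round(1))
```

```text
fence 504.6 84.0
fence 551.3 83.3
jaw 505.0 147.6
jaw 549.3 147.3
slab fence end 550.2 83.7
slab jaw end 550.1 145.5
stub 528.9 115.8
wall- 503.8 127.2
wall+ 551.6 125.5
```

```bash
python3 -c "
from workcell import job_done; print(job_done())"
```

```text
the job is handed in; nothing more can be done
None
```

The tower block, which matches the pattern on the board, is clamped in the gluing jig, and I've handed the job in. No verdict was reported.

I took it from the middle of the rack by its long sides, stood it on the open bench and let go. I then took it again by its ends and lowered it onto the channel floor; contact came at the expected height, with about 10 N. Next I gripped the jaw's fin and slid the jaw until it stalled, then let go and lifted clear. It took about 23 s of the 69 s allowed.

**Last checks (wrist camera):**
- **Play:** the distance from fence to jaw face measures 63.8 mm for a 64 mm block, so there is no visible play.
- **Position along the channel:** the stub centre is 32 mm from the fence, as it should be.
- **Position across the channel:** the block is about 1 mm off the centre line, flat and straight.
- **Robot:** the gripper is clear of everything, and the wrist force reads near zero.

**Disagreements:**
- The two jig position estimates, one from the top camera and one from the wrist, differed by about 5 mm along the channel. I used the wrist estimate.
- The jaw stalled about 3 mm past where that estimate put it. The direct fence-to-jaw measurement above does not depend on the estimate.

**Not checked:** I took a final top picture but did not view it, so I have no end-of-job check that the clutter and pattern pieces stayed put. No unexpected contact forces showed up on the way. The other two rack blocks looked undisturbed right after the pick.

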